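# Gauge a scroll stave in the micrometer stand

### The job

Gauge the thickness of the long rosewood scroll stave: lay it flat along the work table of the micrometer stand, its middle under the spindle, and let go of it. Then screw the spindle down with the ratchet thimble at the top (clockwise from above), letting your hand travel down with it so that you neither hold it back nor push it, until the ratchet slips with the spindle shut on the wood: a few clicks, a quarter turn of slip at the most and no extra push, or the soft wood is dented. Leave the stave clamped for reading, take the hand away, and do not disturb the other things on the bench.

Things in the scene. Friction and masses are not known exactly. Their poses are not given: they have to be found in the camera images.
- stave_mid (a point): Centre (half-way up) of the stave to be gauged: a flat rosewood bar 180 mm long (its x axis), 22 mm wide (y), between 6 and 12 mm thick (z; the thickness is what is to be gauged), about 35 g, loose on the felt. It can be gripped across its width near an end; its ends lie 90 mm from this point along x.
- table_mid (a point): Centre of the top face of the stand's level steel work table, exactly under the spindle axis, 34 mm above the bench. The table is 100 mm along its x axis and 62 mm along y, with free space beyond both x ends. The stave is put in from the -x end (nearer the robot), lying along x.
- mic_stand: The fixed stand; origin on the bench under the spindle axis, axes as table_mid. Grey base 22 mm high, to 56 mm in +x and -x, 39 mm in +y, 111 mm in -y. Column 28 mm thick, 130 mm high, 74 mm to the -y side, with a black clamp knob reaching 50 mm out in +x; its arm (30 mm wide, from 80 to 104 mm above the bench) holds the head; a 13 mm stem reaches down from it to 68 mm.
- spindle_face (a point): Centre of the flat lower end of the steel spindle (8 mm across), on the vertical axis over table_mid. At the start it stands 12.5 to 15 mm above the work table; it comes down 10 mm for each full clockwise turn, seen from above, of the thimble (1.59 mm per rad) and rises when turned back.
- ratchet_mid (a point): Centre (half-way up) of the ratchet thimble, the knurled dark steel sleeve on top of the head: upright cylinder 22 mm across, 28 mm high, with a 14 mm cap 2 mm above it; x axis along the cap's slot. Under it are the bright graduated thimble (17.6 mm across, 22 mm high) and, at least 10 mm lower, the arm. Sleeve, thimble and spindle travel up and down together.
- ratchet (a joint): Angle in rad by which the ratchet sleeve has slipped on the thimble: 0 at the start, still while both turn together, grows as it slips clockwise. Free turning takes about 0.022 N m; it slips at about 0.038 N m, which shuts the spindle with about 11 N. If the hand holds the sleeve back along its axis (some 10 N) it slips before the spindle has landed.
- spindle: The moving part of the micrometer head: the spindle with the thimble and ratchet sleeve it carries, 126 mm high in all; origin at the centre of its lower face, z up. A push along the sleeve adds to the force on the wood. When let go, the screw stays put by friction and keeps its clamping force.
- short_stave: Shorter stave of the same wood, 110 mm long and 22 mm wide, loose; leave it alone. Origin at the centre of its underside, x along it.
- ink_stone: Black ink stone, 125 x 85 x 22 mm; leave alone. Origin at the centre of its underside.
- ink_stick: Black ink stick, 75 x 20 x 10 mm; leave alone. Origin at the centre of its underside.
- seal_stone: Upright tan seal stone, 26 x 26 mm, 62 mm high; leave alone. Origin at the centre of its underside.
- paperweight: Brass paperweight bar, 170 x 32 x 14 mm; leave alone. Origin at the centre of its underside.
- brush_washer: Blue and white porcelain bowl, 136 mm across, 50 mm high; leave alone. Origin at the centre of its underside.
- brush_pot: Dark wooden pot, 76 mm across and 110 mm high, with brushes up to 215 mm high; leave alone. Origin at the centre of its underside.

How it is judged:
On the way, in this order (a step that is already met when the one before it is completed fails the run):
1. the stave lies flat on the work table, its middle under the spindle, let go and not yet clamped (x of stave_mid in the frame of table_mid between -0.012 and 0.012 m and y of stave_mid in the frame of table_mid between -0.007 and 0.007 m and z of stave_mid in the frame of table_mid below 0.006 m and angle between stave_mid's own z axis and vertical below 0.06 rad and angle between the x axis of stave_mid and the x axis of table_mid, either way round below 0.17 rad and contact force between the fingers and stave below 0.1 N and linear speed of stave below 0.01 m/s and contact force between spindle and stave below 0.5 N), for 0.2 s.
2. the ratchet slips clockwise while the spindle bears on the stave (x of stave_mid in the frame of table_mid between -0.012 and 0.012 m and y of stave_mid in the frame of table_mid between -0.007 and 0.007 m and z of stave_mid in the frame of table_mid below 0.006 m and angle between stave_mid's own z axis and vertical below 0.06 rad and angle between the x axis of stave_mid and the x axis of table_mid, either way round below 0.17 rad and contact force between spindle and stave above 5 N and velocity of joint ratchet above 0.1 rad/s), for 0.1 s.
At the end, for the whole second after the job is handed in: The stave lies flat on the work table (underside within 2 mm of it), along it to within 0.17 rad, its middle within 12 mm lengthwise and 7 mm crosswise of the spindle axis, and is left clamped by the spindle with 6 to 16 N after the ratchet has slipped on it; the hand is off (x of stave_mid in the frame of table_mid between -0.012 and 0.012 m and y of stave_mid in the frame of table_mid between -0.007 and 0.007 m and z of stave_mid in the frame of table_mid below 0.006 m and angle between stave_mid's own z axis and vertical below 0.06 rad and angle between the x axis of stave_mid and the x axis of table_mid, either way round below 0.17 rad and contact force between spindle and stave between 6 and 16 N and linear speed of stave below 0.01 m/s); the robot touches nothing.
It fails at once if the spindle presses the wood with more than 20 N (contact force between spindle and stave above 20 N).
It fails at once if the ratchet is slipped by more than about a quarter turn in all (1.6 rad) (value of joint ratchet above 1.6 rad).
It fails at once if a bystander is shifted by more than 20 mm (distance of any of short_stave, ink_stone, ink_stick, seal_stone, paperweight, brush_washer, brush_pot from where it was at the start of the episode above 0.02 m).
It also fails if it takes over 72 s, if anything falls off the work surface, if the arm or the gripper's body presses on something with over 40 N, if the wrist force passes 120 N, or if a joint passes its speed limit or range.

### The arm

A 6-joint arm with a two-finger parallel gripper is mounted at the origin on the work surface. World frame = base frame: x ahead of the robot, y to its left, z up, the work surface at z = 0. Lengths are in m, angles in rad, forces in N, time in s.
With the tool pointing down it reaches from about 0.275 to 0.85 m from the base axis. Payload 5.2 kg.
Tool frame: the origin (TCP) lies at the very end of the fingers, on their centre line; the grasp point (between the pads) lies env.grip_point_offset behind it (env.grip_point_offset is the distance from the TCP to the grasp point, in m); z points along the fingers, y is the direction in which the jaws open and shut (so a half turn about z gives the same grasp; the last joint's range is limited). The gripper opens to 85 mm and grips with 20 to 120 N. Pads are 22 mm wide; open, the fingers measure 114 mm over their backs; the gripper's body (76 mm by 85 mm) begins 54 mm behind the grasp point. The pads swing forward as they close: fully open they stand 13 mm farther back than shut.
Start: joints at [-1.426, 0.259, 1.535, -0, 1.348, -0.203], TCP at [0.187, -0.517, 0.231] pointing down, gripper open.
Joint ranges: [-3.14, 3.14], [-0.91, 2.08], [0.19, 2.58], [-1.22, 4.36], [0.22, 2.71], [-3.12, 3.12]. Speed limits (rad/s): [2.57, 2.57, 3.14, 3.14, 3.14, 3.14].

### API

Orientations are given as a unit quaternion [w, x, y, z].
In Python, from plant import readout, optics, job, env gives the robot as it stands.
- The arm moves only by the shell command python3 -m handwheel 'ROWS' [FORCE]. ROWS is JSON, one flat list of numbers, 7 for each row, row after row: the turn, a rotation vector about the tool's x, y, z in rad, then the shift along the tool's x, y, z in cm, then the finger opening in cm, from 0 to 8.54. A call has 1 to 5 rows; each row shifts and turns the commanded pose from where the row before left it, along the tool's axes as they then stand; what a row does not reach is not made up. A row lasts 1/10 s, in which the tool goes at most 50 mm and 8.59 degrees, less where a joint would pass 70% of its speed; a pose out of reach is approached as far as the arm can. A call with a gripper value outside its range is refused whole. The fingers move at their own pace and stop on an object; FORCE is the grip in N (left out, the last holds). Time passes only in rows, so rows that do not move let the fingers close. It gives the time, the measured TCP pose, the force and the opening at its end, in the units of the state.
- readout.sense(): the state, without advancing time (a new reading comes with each control period).
- optics.grab_frame(name): name is "scene" or "top" or "wrist"; returns (picture, depth): 420x560x3 uint8, red, green, blue; 420x560 float32, m along the optical axis (not along the pixel's ray), 0 where there is no reading.
- optics.calibration(name): a dict with "fx", "fy", "cx", "cy" (pixels), "k1" (the pictures are not rectified: a ray, as slopes to the right and down, at radius r is drawn at 1 + k1 r^2 times it, then the intrinsics apply), "extrinsics" (4x4, takes a point from camera to world coordinates); the wrist camera has in their place "hand_eye" (4x4, takes a point from camera to tool coordinates, whose origin is the TCP and whose axes are the flange's). Camera axes: x right, y up, looking along -z (the intrinsics and any distortion apply to the point x, -y, -z); pixel columns grow to the right and rows downward; lengths in m; the calibration is good to about 2 mm. A picture is of the moment at which its call begins: read the wrist's pose just before it. calibration takes no time and is no camera call.
- job.job_done(): hands the job in, once; it reports no verdict.
The state is a dict: "t": time; "joint_positions": joint angles; "qd": joint speeds; "effort": joint torques, N m; "ee_pos": TCP position; "tool_rot": TCP orientation; "ft_force": force on the tool from outside, world axes, zero at the start; "moment": the same for the moment, N m; "finger_gap": finger opening in m.
Only numpy, scipy, OpenCV 4.12 (cv2) and the standard library are available. Lean on these libraries where they do the work, as an engineer would, in place of code of your own. Each camera call takes 0.05 s, during which the arm holds its last target. There are 200 camera calls.

## Working session

There is one attempt and no reset: what is moved stays moved. The work goes in short steps, Python scripts to look and compute and a shell command to move; the robot and the scene stay as the last step left them, time stands still between calls to the robot, and variables do not carry over. Pictures are saved under pics/ and viewed, about 8 in all and at most 12, crops included, and the job is handed in when it is done.

```bash
ls; mkdir -p pics; cat > h.py <<'E'
import numpy as np, cv2, json
from scipy.spatial.transform import Rotation as R
from plant import readout, optics, job, env
def T_tool(s=None):
    s=s or readout.sense(); q=s['tool_rot']; T=np.eye(4)
    T[:3,:3]=R.from_quat([q[1],q[2],q[3],q[0]]).as_matrix(); T[:3,3]=s['ee_pos']; return T
def grab(name,tag):
    T=T_tool(); im,d=optics.grab_frame(name); c=optics.calibration(name)
    E=np.array(c['extrinsics']) if 'extrinsics' in c else T@np.array(c['hand_eye'])
    cv2.imwrite(f'pics/{tag}.png',im[:,:,::-1]); np.savez(f'pics/{tag}.npz',im=im,d=d,E=E,k=[c['fx'],c['fy'],c['cx'],c['cy'],c['k1']])
def cloud(tag):
    z=np.load(f'pics/{tag}.npz'); fx,fy,cx,cy,k1=z['k']; d=z['d']; v,u=np.mgrid[:d.shape[0],:d.shape[1]]
    K=np.array([[fx,0,cx],[0,fy,cy],[0,0,1]])
    x=(u-cx)/fx;y=(v-cy)/fy;a,b=x,y
    for _ in range(10):
        f=1+k1*(a*a+b*b); a,b=x/f,y/f
    P=np.stack([a*d,-b*d,-d,np.ones_like(d)],-1)@z['E'].T
    P=P[...,:3]; P[d==0]=np.nan; return P,z['im']
E
python3 - <<'E'
from h import *
s=readout.sense(); print(s, env.grip_point_offset); print(T_tool(s).round(3))
grab('scene','s0'); grab('top','t0'); grab('wrist','w0')
for n in('scene','top','wrist'):print(optics.calibration(n))
import cv2
a=cv2.imread('pics/s0.png');b=cv2.imread('pics/t0.png')
E
```

```text
pics
{'t': 0.0, 'joint_positions': array([-1.42583965e+00,  2.59363221e-01,  1.53611081e+00, -8.11014584e-06,
        1.34799554e+00, -2.02805612e-01]), 'qd': array([ 3.16324991e-04, -4.09667499e-04, -4.84933425e-04, -1.37780414e-03,
       -6.76555834e-04,  4.91127448e-05]), 'effort': array([-2.22232324e-03, -4.46036804e+01, -2.90572000e+01, -3.40746274e-04,
        1.21193423e-02,  3.26212034e-05]), 'ee_pos': array([ 0.1873741 , -0.5165246 ,  0.23045269]), 'tool_rot': array([-9.38183587e-04,  9.84920135e-01,  1.73007071e-01,  2.31883788e-05]), 'ft_force': array([-0.34093671,  0.62089091, -0.27131339]), 'moment': array([ 0.00629425,  0.02300391, -0.0130917 ]), 'finger_gap': 0.08551691418134248} 0.0187
[[ 0.94   0.341 -0.     0.187]
 [ 0.341 -0.94   0.002 -0.517]
 [ 0.    -0.002 -1.     0.23 ]
 [ 0.     0.     0.     1.   ]]
{'fx': 386.1916624659519, 'fy': 386.1916624659519, 'cx': 276.7826701169725, 'cy': 209.2789735331933, 'k1': -0.09938310823597478, 'extrinsics': array([[ 0.83178433, -0.38778782,  0.39718438,  0.961739  ],
       [ 0.55508442,  0.57588869, -0.60019455, -0.54336229]
[... 394 characters left out ...]
2,  8.37198803e-03,
        -1.40171637e-03],
       [-5.21642787e-04,  2.17117217e-01,  9.76145400e-01,
         1.11283599e+00],
       [ 0.00000000e+00,  0.00000000e+00,  0.00000000e+00,
         1.00000000e+00]])}
{'fx': 290.8119273037232, 'fy': 290.8119273037232, 'cx': 279.6954162114535, 'cy': 207.112374715398, 'k1': 0.0015368115284110362, 'hand_eye': array([[-9.83209320e-04,  9.63012648e-01,  2.69454399e-01,
         6.84827704e-02],
       [ 9.99999387e-01,  8.09799609e-04,  7.54715648e-04,
         3.22121562e-06],
       [ 5.08596648e-04,  2.69454976e-01, -9.63012854e-01,
        -1.41842643e-01],
       [ 0.00000000e+00,  0.00000000e+00,  0.00000000e+00,
         1.00000000e+00]])}
```

View pics/t0.png

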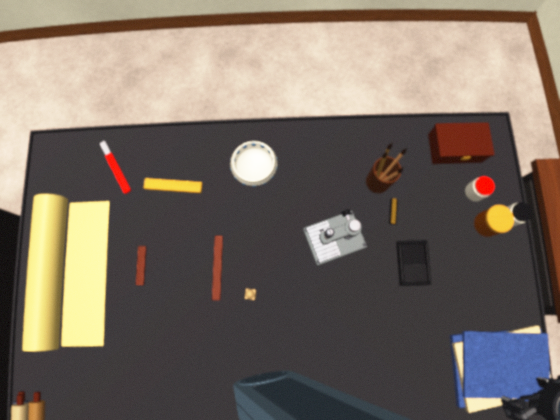

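View pics/s0.png

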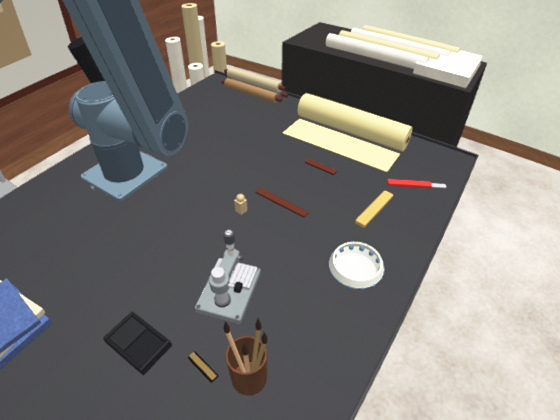

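```bash
python3 - <<'E'
from h import *
P,im=cloud('t0')
print('tabletop',np.nanmedian(P[300:340,150:200,2]))
hsv=cv2.cvtColor(im,cv2.COLOR_RGB2HSV)
for n,(u0,u1,v0,v1) in dict(long=(205,230,225,310),short=(130,152,235,295),seal=(240,260,284,304)).items():
    h=hsv[v0:v1,u0:u1]; m=(h[...,1]>90)&(h[...,2]>50)
    q=P[v0:v1,u0:u1][m]; q=q[~np.isnan(q[:,0])]; q=q[q[:,2]>0.002]
    r=cv2.minAreaRect((q[:,:2]*1000).astype(np.float32)); print(n,len(q),r,np.median(q,0))
for (n,C) in (('t0',(295,375,195,275)),('s0',(185,275,220,330))):
    P,im=cloud(n);u0,u1,v0,v1=C
    q=P[v0:v1,u0:u1].reshape(-1,3);print(n)
    for a,b in((.015,.026),(.03,.038),(.1,.108),(.12,.135),(.135,.2)):
        k=q[(q[:,2]>a)&(q[:,2]<b)]
        if len(k)>4: print(a,len(k),cv2.minAreaRect((k[:,:2]*1000).astype(np.float32)),k.mean(0),k.max(0)[2])
    cv2.imwrite(f'pics/c{n}.png',cv2.resize(im[v0:v1,u0:u1,::-1],None,fx=6 if n=='t0' else 5,fy=6 if n=='t0' else 5,interpolation=cv2.INTER_CUBIC))
a=cv2.imread('pics/ct0.png');b=cv2.imread('pics/cs0.png');
E
```

```text
tabletop 0.0006151657845748781
long 532 ((508.0597839355469, 165.6117401123047), (28.173255920410156, 181.97445678710938), 87.76788330078125) [0.50526963 0.16464884 0.00804347]
short 333 ((521.9236450195312, 381.39483642578125), (29.03239631652832, 113.23360443115234), 88.17454528808594) [0.52058001 0.37989002 0.0083406 ]
seal 106 ((429.7640075683594, 73.39986419677734), (29.649343490600586, 27.835311889648438), 87.75489807128906) [0.42858059 0.0703191  0.05564585]
t0
0.015 818 ((576.4317626953125, -167.33578491210938), (112.9612045288086, 150.79684448242188), 17.479156494140625) [ 0.57007606 -0.18012864  0.02195552] 0.02599435501251679
0.03 591 ((572.82470703125, -156.00372314453125), (100.62122344970703, 110.33840942382812), 17.581701278686523) [ 0.56099081 -0.13122534  0.03419532] 0.03798681827779116
0.1 345 ((580.5679321289062, -168.46551513671875), (71.39116668701172, 108.9177474975586), 34.719871520996094) [ 0.57988502 -0.16882275  0.10445839] 0.10791340364471691
0.12 107 ((572.838623046875, -172.4247283935547), (26.776945114135742, 94.526611328125), 24.889896392822266) [ 0.585
[... 377 characters left out ...]
] 0.025943823717194836
0.03 508 ((577.5620727539062, -163.23086547851562), (97.60834503173828, 122.22930908203125), 18.783679962158203) [ 0.58682162 -0.13588335  0.03350187] 0.03755390347032961
0.1 411 ((583.6461181640625, -171.40289306640625), (68.73389434814453, 105.65303802490234), 33.91599655151367) [ 0.58763102 -0.17547534  0.10386759] 0.10782677203031688
0.12 161 ((578.9521484375, -176.38458251953125), (25.79046058654785, 89.66730499267578), 22.776702880859375) [ 0.58830327 -0.19433581  0.12879753] 0.13364268863752649
0.135 230 ((655.2977905273438, -210.39385986328125), (61.47734451293945, 250.4532928466797), 40.273468017578125) [ 0.61931725 -0.18576407  0.17072294] 0.19951847626428365
```

View pics/cs0.png

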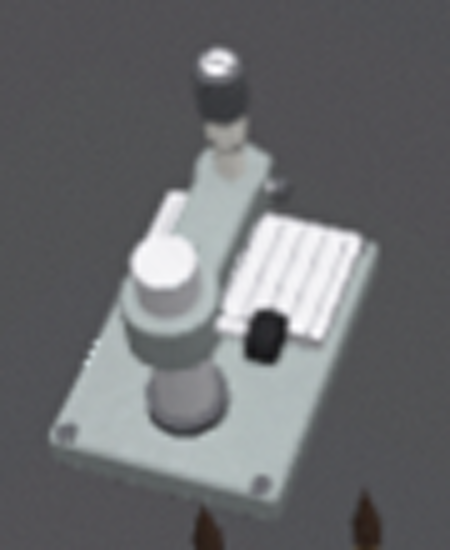

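```bash
python3 -m handwheel '[0,0,0,3.8,-2,0,8.5, 0,0,0,3.8,-2,0,8.5, 0,0,0,3.8,-2,0,8.5, 0,0,0,3.8,-2,0,8.5, 0,0,0,3.8,-2,0,8.5]' 40; python3 -m handwheel '[0,0,0,3.8,-2,0,8.5, 0,0,0,3.8,-2,0,8.5, 0,0,0,3.8,-2,0,8.5, 0,0,0,3.8,-2,0,8.5, 0,0,0,3.8,-2,0,8.5]';python3 -m handwheel '[0,0,0,0,0,0,8.5, 0,0,0,0,0,0,8.5]'
python3 - <<'E'
from h import *
print(T_tool().round(3),readout.sense()['joint_positions'])
grab('wrist','w1')
P,im=cloud('w1'); q=P.reshape(-1,3)
q=q[(abs(q[:,0]-.566)<.13)&(abs(q[:,1]+.15)<.15)]
for a,b in((-.01,.01),(.018,.026),(.031,.037),(.1,.108),(.125,.135),(.14,.168),(.169,.18)):
    k=q[(q[:,2]>a)&(q[:,2]<b)]
    if len(k)>4: print(a,len(k),cv2.minAreaRect((k[:,:2]*1000).astype(np.float32)),k.mean(0),np.median(k,0),k.max(0))
E
```

```text
t: 0.65
ee_pos: [0.3328, -0.3568, 0.2311]
tool_rot: [-0.0, 0.985, 0.173, -0.0]
ft_force: [0.8, -0.9, 0.1]
finger_gap: 0.085
t: 1.15
ee_pos: [0.4774, -0.1979, 0.2312]
tool_rot: [-0.0, 0.985, 0.173, -0.0]
ft_force: [0.4, -0.2, 0.4]
finger_gap: 0.0847
t: 1.35
ee_pos: [0.4768, -0.1986, 0.2309]
tool_rot: [-0.0, 0.985, 0.174, -0.0]
ft_force: [-0.7, 0.2, -0.4]
finger_gap: 0.085
[[ 0.939  0.344 -0.001  0.477]
 [ 0.344 -0.939  0.    -0.199]
 [-0.001 -0.    -1.     0.231]
 [ 0.     0.     0.     1.   ]] [-6.10649897e-01  1.99056948e-01  1.61349419e+00 -4.77976152e-04
  1.32986724e+00  6.09596052e-01]
-0.01 35795 ((565.9912719726562, -149.9960479736328), (259.9737854003906, 299.9873046875), 0.003327443264424801) [ 0.55526454 -0.15096042 -0.00064553] [ 0.5437401  -0.14744078 -0.00064488] [ 6.95983405e-01 -3.47197145e-07  2.57913048e-03]
0.018 4602 ((577.5543212890625, -167.41998291015625), (111.64429473876953, 149.42523193359375), 17.377452850341797) [ 0.57617627 -0.18798224  0.02119553] [ 0.56400751 -0.1901012   0.0212497 ] [ 0.65128712 -0.08134307  0.0254097 ]
0.031 3051 ((571.868408203125, -1
[... 402 characters left out ...]
71  0.10798971]
0.125 1099 ((582.2191162109375, -174.73690795898438), (27.549095153808594, 86.54428100585938), 13.612780570983887) [ 0.58829825 -0.20200737  0.12914369] [ 0.58861681 -0.20305783  0.12922055] [ 0.60237252 -0.13587163  0.13292078]
0.14 205 ((564.9342651367188, -136.86952209472656), (14.856988906860352, 22.242412567138672), 59.327903747558594) [ 0.56284336 -0.14049964  0.15916169] [ 0.56153257 -0.14185019  0.16000725] [ 0.57801788 -0.12484989  0.16799952]
0.169 1011 ((566.9086303710938, -133.56336975097656), (21.1729793548584, 20.980600357055664), 25.680875778198242) [ 0.56680627 -0.13370124  0.17302192] [ 0.56679603 -0.13390206  0.17278483] [ 0.57740584 -0.12266212  0.17642791]
```

View pics/w1.png

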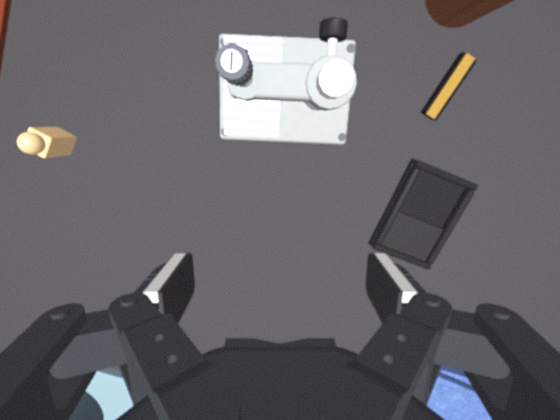

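```bash
python3 -m handwheel '[0,0,0,1.05,-4.5,0,8.5, 0,0,0,1.05,-4.5,0,8.5, 0,0,0,1.05,-4.5,0,8.5, 0,0,0,1.05,-4.5,0,8.5, 0,0,0,1.05,-4.5,0,8.5]'; python3 -m handwheel '[0,0,0,1.05,-4.5,0,8.5, 0,0,0,1.05,-4.5,0,8.5, 0,0,0,1.05,-4.5,0,8.5, 0,0,0.13,0,0,1,8.5, 0,0,0.13,0,0,1,8.5]';python3 -m handwheel '[0,0,0.128,0,0,1,8.5, 0,0,0,0,0,0,8.5,0,0,0,0,0,0,8.5]'
cat > stave.py <<'E'
from h import *
def stave(tag,box,zr):
    P,im=cloud(tag); hsv=cv2.cvtColor(im,cv2.COLOR_RGB2HSV); h=hsv
    m=((h[...,0]<12)|(h[...,0]>168))&(h[...,1]>90)&(h[...,2]>40)&(P[...,2]>zr[0])&(P[...,2]<zr[1])&(P[...,0]>box[0])&(P[...,0]<box[1])&(P[...,1]>box[2])&(P[...,1]<box[3])
    q=P[m]; print(tag,len(q),cv2.minAreaRect((q[:,:2]*1000).astype(np.float32)),np.median(q,0),np.percentile(q[:,2],[5,25,75,95]))
E
python3 - <<'E'
from stave import *
T=T_tool();print(T.round(3))
grab('wrist','w2'); stave('w2',(.38,.64,.12,.21),(.002,.03))
P,im=cloud('w2');q=P.reshape(-1,3);q=q[(q[:,2]<.004)&(abs(q[:,0]-.5)<.1)&(abs(q[:,1]-.16)<.06)];print(np.median(q,0))
E
```

```text
t: 1.9
ee_pos: [0.4485, 0.0298, 0.2314]
tool_rot: [0.0, 0.985, 0.171, 0.0]
ft_force: [0.5, -0.4, -0.1]
finger_gap: 0.085
t: 2.4
ee_pos: [0.4327, 0.1677, 0.2113]
tool_rot: [0.0, 0.999, 0.042, 0.0]
ft_force: [0.6, 0.4, -0.7]
finger_gap: 0.0847
t: 2.7
ee_pos: [0.433, 0.1664, 0.2014]
tool_rot: [0.0, 1.0, -0.019, -0.0]
ft_force: [1.0, -0.5, 1.2]
finger_gap: 0.0852
[[ 0.999 -0.039 -0.     0.433]
 [-0.039 -0.999 -0.     0.166]
 [-0.     0.    -1.     0.201]
 [ 0.     0.     0.     1.   ]]
w2 3372 ((509.21337890625, 164.58338928222656), (21.978103637695312, 179.78207397460938), 86.85944366455078) [0.51785447 0.16417947 0.00732634] [0.00602513 0.0067986  0.00784753 0.00859846]
[ 0.5108244   0.1494724  -0.00064586]
```

View pics/w2.png

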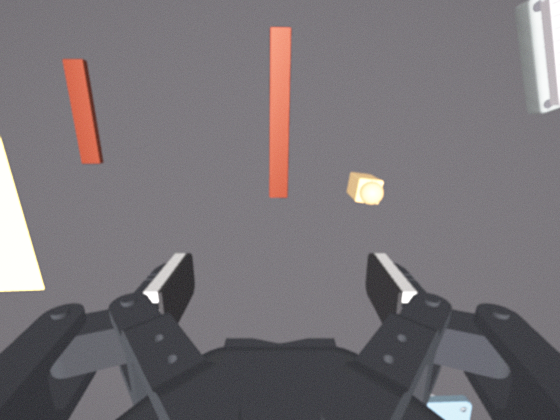

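```bash
python3 -m handwheel '[0,0,0.016,0.03,-0.23,4.5,6, 0,0,0,0,0,4.5,6, 0,0,0,0,0,4.5,6, 0,0,0,0,0,4.5,6, 0,0,0,0,0,0,6]' 40; python3 -m handwheel '[0,0,0,0,0,1.2,6, 0,0,0,0,0,0.5,6, 0,0,0,0,0,0,6]'
```

```text
t: 3.25
ee_pos: [0.4292, 0.1687, 0.017]
tool_rot: [0.001, 1.0, -0.028, -0.005]
ft_force: [-1.2, 0.4, 1.2]
finger_gap: 0.0602
t: 3.55
ee_pos: [0.4343, 0.1698, 0.0057]
tool_rot: [-0.0, 1.0, -0.028, 0.001]
ft_force: [-0.3, 0.7, 0.0]
finger_gap: 0.0599
```

```bash
python3 -m handwheel '[0,0,0,0,0,0.2,1.5, 0,0,0,0,0,0,1.5, 0,0,0,0,0,0,1.5, 0,0,0,0,0,0,1.5,0,0,0,0,0,0,1.5]' 40; python3 -m handwheel '[0,0,0,0,0,0,1.5, 0,0,0,0,0,-1,1.5, 0,0,0,0,0,-2,1.5, 0,0,0,0,0,-3.5,1.5, 0,0,0,0,0,-3.5,1.5]';  python3 -m handwheel '[0,0,0,0,0,0,1.5,0,0,0,0,0,0,1.5]'
python3 - <<'E'
from stave import *
print(T_tool().round(3))
grab('wrist','w3'); stave('w3',(.38,.66,.12,.21),(.06,.16)) 
grab('scene','s3'); stave('s3',(.38,.66,.12,.21),(.06,.16)) 
E
```

```text
t: 4.05
ee_pos: [0.4338, 0.1699, 0.0034]
tool_rot: [-0.0, 1.0, -0.028, 0.001]
ft_force: [-2.2, 0.2, 5.8]
finger_gap: 0.0204
t: 4.55
ee_pos: [0.4326, 0.1698, 0.1038]
tool_rot: [0.0, 1.0, -0.028, -0.001]
ft_force: [0.5, 0.2, 0.8]
finger_gap: 0.02
t: 4.75
ee_pos: [0.4338, 0.17, 0.1036]
tool_rot: [-0.0, 1.0, -0.028, 0.001]
ft_force: [0.2, -1.0, -0.5]
finger_gap: 0.0205
[[ 0.998 -0.056  0.003  0.434]
 [-0.056 -0.998  0.     0.17 ]
 [ 0.003 -0.001 -1.     0.104]
 [ 0.     0.     0.     1.   ]]
w3 13258 ((485.9925842285156, 166.77784729003906), (22.02944564819336, 133.13888549804688), 86.25777435302734) [0.49880131 0.16623299 0.10723119] [0.10612831 0.10678441 0.1076766  0.10831885]
s3 338 ((514.0731201171875, 161.9831085205078), (25.504459381103516, 166.62725830078125), 86.5428695678711) [0.51855612 0.16025712 0.10573618] [0.10318332 0.10476363 0.1068391  0.10786092]
```

View pics/w3.png

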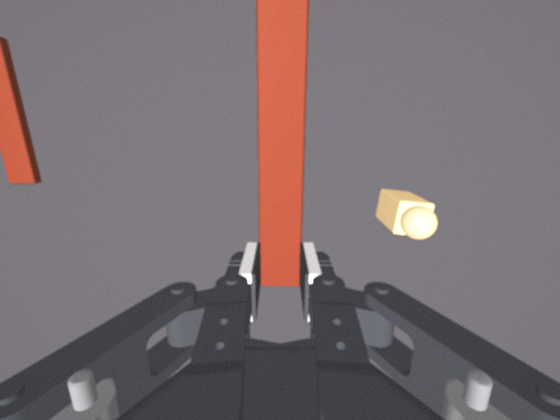

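```bash
python3 -m handwheel '[0,0,0,-0.77,3,0,1.5, 0,0,0,-0.77,4.7,0,1.5, 0,0,0,-0.77,4.7,0,1.5, 0,0,0,-0.77,4.7,0,1.5, 0,0,0,-0.77,4.7,0,1.5]' 40; python3 -m handwheel '[0,0,0,-0.77,4.7,0,1.5, 0,0,0,-0.77,4.7,0,1.5, 0,0,0,-0.77,4,0,1.5, 0,0,0,0,3,0,1.5,0,0,0,0,0,0,1.5]';  python3 -m handwheel '[0,0,-0.121,0,0,-0,1.5,0,0,-0.121,0,0,-0,1.5,0,0,-0.121,0,0,-0,1.5,0,0,0,0,0,0,1.5,0,0,0,0,0,0,1.5]'
python3 - <<'E'
from h import *
T=T_tool();print(T.round(4))
P=np.array([351.5,-200.9,0])/1000; th=.308
print(T[:3,:3].T@(P-T[:3,3]))
grab('wrist','w4')
E
```

```text
t: 5.35
ee_pos: [0.3808, -0.0467, 0.1012]
tool_rot: [-0.001, 1.0, -0.028, -0.001]
ft_force: [0.8, -0.5, 0.4]
finger_gap: 0.0203
t: 5.85
ee_pos: [0.3498, -0.2115, 0.1015]
tool_rot: [0.0, 1.0, -0.03, -0.0]
ft_force: [-0.4, -0.5, -0.7]
finger_gap: 0.0201
t: 6.35
ee_pos: [0.3498, -0.2071, 0.1016]
tool_rot: [-0.001, 0.988, 0.151, -0.001]
ft_force: [-0.0, 0.5, -0.2]
finger_gap: 0.0206
[[ 9.541e-01  2.995e-01 -1.400e-03  3.498e-01]
 [ 2.995e-01 -9.541e-01  1.600e-03 -2.071e-01]
 [-9.000e-04 -1.900e-03 -1.000e+00  1.016e-01]
 [ 0.000e+00  0.000e+00  0.000e+00  1.000e+00]]
[ 0.00351804 -0.00520129  0.10158538]
```

View pics/w4.png

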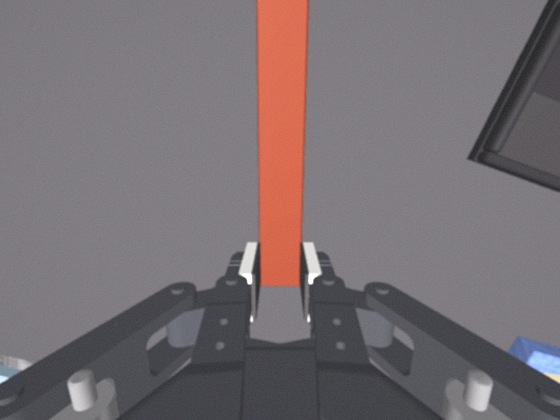

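```bash
python3 -m handwheel '[0,0,0,0.35,-0.52,2,1.5, 0,0,0,0,0,3,1.5, 0,0,0,0,0,1.15,1.5, 0,0,0,0,0,0,1.5, 0,0,0,0,0,0,1.5]'
python3 - <<'E'
from stave import *
T=T_tool();print(T.round(4))
for n in('scene','top'):
    grab(n,n+'5'); stave(n+'5',(.3,.56,-.26,-.1),(.025,.08))
    P,im=cloud(n+'5')
    q=P.reshape(-1,3);q=q[(abs(q[:,0]-.566)<.13)&(abs(q[:,1]+.15)<.15)&(q[:,2]>.018)&(q[:,2]<.026)];r=cv2.minAreaRect((q[:,:2]*1000).astype(np.float32)) ;print(r)
    
E
```

```text
t: 6.9
ee_pos: [0.3521, -0.202, 0.0409]
tool_rot: [-0.0, 0.988, 0.152, -0.0]
ft_force: [-0.9, 0.7, -0.2]
finger_gap: 0.0207
[[ 9.536e-01  3.011e-01 -4.000e-04  3.521e-01]
 [ 3.011e-01 -9.536e-01  4.000e-04 -2.020e-01]
 [-2.000e-04 -5.000e-04 -1.000e+00  4.090e-02]
 [ 0.000e+00  0.000e+00  0.000e+00  1.000e+00]]
scene5 522 ((429.0492858886719, -179.7090606689453), (170.92750549316406, 24.070777893066406), 16.57148551940918) [ 0.43517077 -0.17944977  0.0454451 ] [0.04078283 0.04438764 0.04651039 0.04771653]
((578.9658203125, -172.25958251953125), (112.57437896728516, 146.7178497314453), 18.35138702392578)
top5 461 ((436.6213073730469, -176.60244750976562), (151.5260009765625, 24.39273452758789), 16.679285049438477) [ 0.43962461 -0.17474689  0.04587223] [0.04227211 0.04442575 0.04725197 0.04907579]
((576.154296875, -167.5201416015625), (112.28121948242188, 150.96054077148438), 17.45223045349121)
```

View pics/scene5.png

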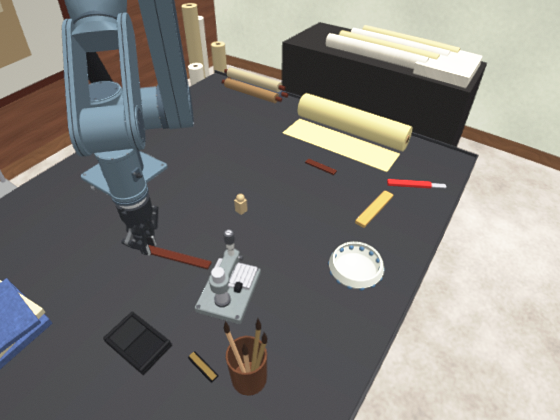

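```bash
python3 -m handwheel '[0,0,0.0,0,-0.15,0.1,1.5, 0,0,0,1.5,0,0,1.5, 0,0,0,2,0,0,1.5, 0,0,0,2,0,0,1.5, 0,0,0,2,0,0,1.5]'; python3 -m handwheel '[0,0,0.0,2,0,0,1.5, 0,0,0,2,0,0,1.5, 0,0,0,2,0,0,1.5, 0,0,0,1.5,0,0,1.5, 0,0,0,0,0,0,1.5]'
python3 - <<'E'
from stave import *
T=T_tool();print(T.round(4))
print('mid est',T@[.0754,0,0,1])
grab('wrist','w6'); stave('w6',(.42,.7,-.23,-.05),(.025,.08))
P,im=cloud('w6'); q=P.reshape(-1,3); q=q[(abs(q[:,0]-.567)<.02)&(abs(q[:,1]+.134)<.02)]; k=q[q[:,2]>.165]; print('cap',len(k),k.mean(0) if len(k) else 0)
for n in('scene','top'):
    grab(n,n+'6'); stave(n+'6',(.4,.7,-.24,-.05),(.025,.08))
im=cv2.imread('pics/top6.png')[180:300,270:410]; im2=cv2.imread('pics/scene6.png')[200:320,160:300]
cv2.imwrite('pics/c6.png',cv2.resize(np.hstack([im,im2]),None,fx=2.8,fy=2.8,interpolation=cv2.INTER_CUBIC))
E
```

```text
t: 7.5
ee_pos: [0.4241, -0.178, 0.0405]
tool_rot: [0.0, 0.988, 0.153, 0.0]
ft_force: [0.2, -0.0, 0.3]
finger_gap: 0.0203
t: 8.0
ee_pos: [0.4964, -0.1552, 0.0403]
tool_rot: [0.001, 0.988, 0.153, 0.001]
ft_force: [0.0, -0.7, -0.2]
finger_gap: 0.0203
[[ 9.529e-01  3.032e-01  2.000e-03  4.964e-01]
 [ 3.032e-01 -9.529e-01 -9.000e-04 -1.552e-01]
 [ 1.700e-03  1.500e-03 -1.000e+00  4.030e-02]
 [ 0.000e+00  0.000e+00  0.000e+00  1.000e+00]]
mid est [ 0.56829945 -0.13238248  0.04045529  1.        ]
w6 4595 ((546.33447265625, -139.58543395996094), (133.51597595214844, 21.677671432495117), 17.36893081665039) [ 0.51346118 -0.15001443  0.04409863] [0.04307459 0.04367064 0.04451819 0.04513136]
cap 0 0
scene6 366 ((573.8150634765625, -132.4175262451172), (164.4518585205078, 23.405244827270508), 16.417505264282227) [ 0.60024725 -0.1255054   0.043212  ] [0.04081637 0.04235039 0.04411569 0.04556589]
top6 166 ((602.81103515625, -120.52847290039062), (100.81485748291016, 21.9379940032959), 17.265090942382812) [ 0.62243216 -0.1150195   0.04392223] [0.04034158 0.04271212 0.04490922 0.04627086]
```

View pics/c6.png

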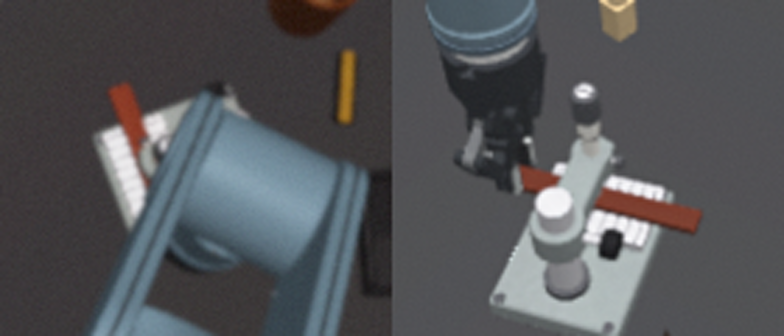

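```bash
python3 -m handwheel '[0,0,0,-0.15,0,0.15,1.5, 0,0,0,0,0,0.1,1.5, 0,0,0,0,0,0,1.5]';python3 -m handwheel '[0,0,0,0,0,0.05,1.5,0,0,0,0,0,0,1.5]'
```

```text
t: 8.45
ee_pos: [0.4924, -0.156, 0.0373]
tool_rot: [-0.0, 0.988, 0.152, -0.0]
ft_force: [-0.9, 0.5, 1.7]
finger_gap: 0.0205
t: 8.65
ee_pos: [0.4929, -0.1561, 0.037]
tool_rot: [0.0, 0.988, 0.153, -0.0]
ft_force: [-1.7, -0.9, 4.2]
finger_gap: 0.0203
```

```bash
python3 -m handwheel '[0,0,0,0,0,0,2.6, 0,0,0,0,0,0,3.2, 0,0,0,0,0,0,4,0,0,0,0,0,0,5]';python3 -m handwheel '[0,0,0,-1,0,-1,5,0,0,0,-3,0,-2,5,0,0,0,-2,0,-4,5,0,0,0,0,0,-4,5,0,0,0,0,0,-4,5]'; python3 -m handwheel '[0,0,0,0,0,-1,5,0,0,0,0,0,0,5]'
python3 - <<'E'
from stave import *
T=T_tool();print(T.round(4),readout.sense()['joint_positions'])
grab('wrist','w7'); stave('w7',(.42,.7,-.23,-.05),(.025,.06))
P,im=cloud('w7'); q=P.reshape(-1,3); q=q[(abs(q[:,0]-.567)<.02)&(abs(q[:,1]+.134)<.02)]
for a in(.168,.173):
  k=q[q[:,2]>a]; print('cap',len(k),cv2.minAreaRect((k[:,:2]*1000).astype(np.float32)),k.mean(0))
print(np.histogram(q[:,2],np.arange(.16,.18,.001)))
q=P.reshape(-1,3)
for lo,hi,nm in((.018,.026,'base'),):
  k=q[(abs(q[:,0]-.566)<.13)&(abs(q[:,1]+.15)<.15)&(q[:,2]>lo)&(q[:,2]<hi)];print(cv2.minAreaRect((k[:,:2]*1000).astype(np.float32)))
E
```

```text
t: 9.05
ee_pos: [0.4932, -0.1557, 0.0367]
tool_rot: [-0.0, 0.988, 0.153, 0.0]
ft_force: [0.1, -0.1, 0.1]
finger_gap: 0.0497
t: 9.55
ee_pos: [0.4344, -0.174, 0.1888]
tool_rot: [-0.0, 0.988, 0.152, -0.0]
ft_force: [0.6, -1.0, -0.3]
finger_gap: 0.0497
t: 9.75
ee_pos: [0.4365, -0.1747, 0.1991]
tool_rot: [0.002, 0.988, 0.153, 0.002]
ft_force: [-0.2, 0.4, 0.1]
finger_gap: 0.0499
[[ 0.9533  0.3019  0.004   0.4365]
 [ 0.3019 -0.9533 -0.0029 -0.1747]
 [ 0.0029  0.004  -1.      0.1991]
 [ 0.      0.      0.      1.    ]] [-6.18575270e-01  1.37393716e-01  1.77072832e+00 -5.10852210e-05
  1.22850769e+00  6.45591804e-01]
w7 1879 ((520.4118041992188, -147.74612426757812), (84.17942810058594, 21.232925415039062), 16.946428298950195) [ 0.51985019 -0.14721629  0.04132917] [0.04014028 0.04083086 0.04183243 0.0425433 ]
cap 236 ((558.877685546875, -135.89016723632812), (4.838772296905518, 16.96898651123047), 16.7449893951416) [ 0.55867667 -0.13567272  0.17109813]
cap 8 ((557.5118408203125, -135.20159912109375), (2.647411346435547, 7.964698314666748), 28.800458908081055) [ 0.55834063 -0.13589649  0.17329281]
(array([27, 27, 21, 25, 25, 33, 33, 48, 24, 29, 36, 76, 63,  8,  0,  0,  0,
        0,  0]), array([0.16 , 0.161, 0.162, 0.163, 0.164, 0.165, 0.166, 0.167, 0.168,
       0.169, 0.17 , 0.171, 0.172, 0.173, 0.174, 0.175, 0.176, 0.177,
       0.178, 0.179]))
((573.9389038085938, -168.49468994140625), (104.04024505615234, 149.35073852539062), 17.50988006591797)
```

View pics/w7.png

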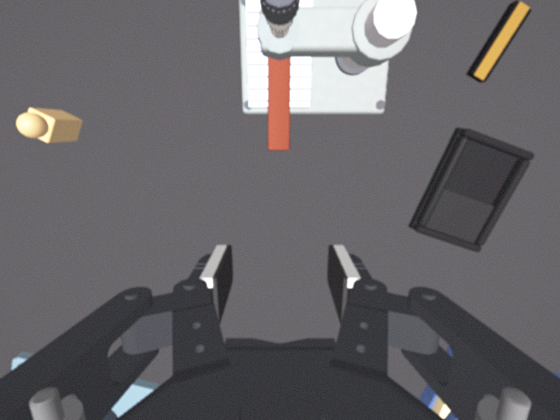

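```bash
python3 -m handwheel '[0,0,-0.149,0,0,0,5,0,0,-0.149,0,0,0,5,0,0,-0.149,0,0,0,5,0,0,-0.149,0,0,0,5,0,0,-0.149,0,0,0,5]' >/dev/null; python3 -m handwheel '[0,0,-0.149,0,0,0,5,0,0,-0.149,0,0,0,5,0,0,-0.149,0,0,0,5,0,0,-0.149,0,0,0,5,0,0,-0.149,0,0,0,5]' >/dev/null; python3 -m handwheel '[0,0,-0.149,0,0,0,5,0,0,-0.149,0,0,0,5,0,0,-0.149,0,0,0,5,0,0,-0.149,0,0,0,5,0,0,-0.149,0,0,0,5]' >/dev/null; python3 -m handwheel '[0,0,-0.149,0,0,0,5,0,0,-0.149,0,0,0,5,0,0,-0.149,0,0,0,5,0,0,-0.149,0,0,0,5,0,0,-0.149,0,0,0,5]' >/dev/null; python3 -m handwheel '[0,0,-0.149,0,0,0,5,0,0,-0.149,0,0,0,5,0,0,-0.149,0,0,0,5,0,0,-0.149,0,0,0,5,0,0,-0.149,0,0,0,5]' >/dev/null; python3 -m handwheel '[0,0,0,0,0,0,5,0,0,0,0,0,0,5,0,0,0,0,0,0,5]'
python3 - <<'E'
from h import *
T=T_tool();print(T.round(4),readout.sense()['joint_positions'])
print((T[:3,:3].T@(np.array([.567,-.1336,.2])-T[:3,3])*100).round(2))
P,im=cloud('w1'); q=P.reshape(-1,3); k=np.hypot(q[:,0]-.5669,q[:,1]+.1336)
for a,b in((0,.006),(.0075,.0105)): print(np.histogram(q[(k>=a)&(k<b)][:,2],np.arange(.166,.179,.001)))
E
```

```text
t: 12.6
ee_pos: [0.4355, -0.1736, 0.196]
tool_rot: [-0.0, -0.429, 0.903, 0.001]
ft_force: [0.4, 0.6, 0.3]
finger_gap: 0.05
[[-6.315e-01 -7.754e-01 -1.400e-03  4.355e-01]
 [-7.754e-01  6.315e-01  1.000e-03 -1.736e-01]
 [ 1.000e-04  1.800e-03 -1.000e+00  1.960e-01]
 [ 0.000e+00  0.000e+00  0.000e+00  1.000e+00]] [-6.17963595e-01  1.42072428e-01  1.77338027e+00  1.06205363e-05
  1.22791839e+00 -3.07605378e+00]
[-11.41  -7.67  -0.42]
(array([  0,   0,   0,   0,   0,   1,   7,  63, 179,  71,   4,   0]), array([0.166, 0.167, 0.168, 0.169, 0.17 , 0.171, 0.172, 0.173, 0.174,
       0.175, 0.176, 0.177, 0.178]))
(array([  5,   4,   9,   4,  26, 165, 229,  55,   1,   1,   0,   0]), array([0.166, 0.167, 0.168, 0.169, 0.17 , 0.171, 0.172, 0.173, 0.174,
       0.175, 0.176, 0.177, 0.178]))
```

```bash
python3 -m handwheel '[0,0,0,-2.85,-1.92,-0.3,5,0,0,0,-2.85,-1.92,0,5,0,0,0,-2.85,-1.92,0,5,0,0,0,-2.86,-1.91,0,5,0,0,0,0,0,0,5]'; python3 -m handwheel '[0,0,0,0,0,0,5,0,0,0,0,0,0,5,0,0,0,0,0,0,5]'
python3 - <<'E'
from h import *
T=T_tool();print(T.round(4),readout.sense()['joint_positions'],readout.sense()['moment'])
print((T[:3,:3].T@(np.array([.567,-.1336,.144])-T[:3,3])*100).round(2))
E
```

```text
t: 13.1
ee_pos: [0.5704, -0.1323, 0.199]
tool_rot: [0.001, -0.431, 0.903, -0.0]
ft_force: [-0.4, 0.4, -0.3]
finger_gap: 0.0503
t: 13.4
ee_pos: [0.5664, -0.1338, 0.1999]
tool_rot: [-0.0, -0.43, 0.903, 0.0]
ft_force: [0.0, 0.0, 0.4]
finger_gap: 0.0499
[[-6.303e-01 -7.764e-01 -5.000e-04  5.664e-01]
 [-7.764e-01  6.303e-01  0.000e+00 -1.338e-01]
 [ 3.000e-04  4.000e-04 -1.000e+00  1.999e-01]
 [ 0.000e+00  0.000e+00  0.000e+00  1.000e+00]] [-4.23502473e-01  3.37940015e-01  1.50328477e+00 -1.81102781e-04
  1.30080396e+00 -2.88313949e+00] [-0.01195774  0.07101267 -0.02925037]
[-0.06 -0.03  5.59]
```

```bash
python3 -m handwheel '[0,0,0,-0.05,-0.03,2,5,0,0,0,0,0,2,5,0,0,0,0,0,1.2,5,0,0,0,0,0,0.4,5,0,0,0,0,0,0,5]' 20; python3 -m handwheel '[0,0,0,0,0,0,5,0,0,0,0,0,0,3.5]';  for i in 1 2 3 4; do python3 -m handwheel '[0,0,0,0,0,0,1.5,0,0,0,0,0,0,1.5]'; python3 -c "
from h import *;s=readout.sense();print('M',s['moment'].round(3),s['ft_force'].round(2),s['ee_pos'].round(4))"; done
python3 - <<'E'
from h import *
grab('scene','s8'); im=cv2.imread('pics/s8.png')[190:320,160:300]
cv2.imwrite('pics/c8.png',cv2.resize(im,None,fx=4,fy=4,interpolation=cv2.INTER_CUBIC))
E
```

```text
t: 13.9
ee_pos: [0.5675, -0.1335, 0.1436]
tool_rot: [-0.0, -0.43, 0.903, 0.0]
ft_force: [-0.4, 0.0, -0.2]
finger_gap: 0.0499
t: 14.1
ee_pos: [0.5685, -0.1336, 0.1449]
tool_rot: [0.001, -0.431, 0.903, -0.001]
ft_force: [0.1, 0.2, 0.2]
finger_gap: 0.0366
t: 14.3
ee_pos: [0.568, -0.1332, 0.1446]
tool_rot: [0.0, -0.431, 0.903, -0.0]
ft_force: [-1.6, 1.0, 2.8]
finger_gap: 0.0213
M [0.2   0.321 0.053] [-1.63  0.99  2.83] [ 0.568  -0.1332  0.1446]
t: 14.5
ee_pos: [0.568, -0.1332, 0.1446]
tool_rot: [0.0, -0.431, 0.903, -0.0]
ft_force: [-1.2, 1.3, 6.8]
finger_gap: 0.0215
M [ 0.276  0.376 -0.021] [-1.18  1.31  6.77] [ 0.568  -0.1332  0.1446]
t: 14.7
ee_pos: [0.568, -0.1332, 0.1446]
tool_rot: [0.0, -0.431, 0.903, -0.0]
ft_force: [-2.3, 1.4, 6.7]
finger_gap: 0.0211
M [ 0.239  0.397 -0.022] [-2.3   1.44  6.75] [ 0.568  -0.1332  0.1446]
t: 14.9
ee_pos: [0.568, -0.1332, 0.1446]
tool_rot: [0.0, -0.431, 0.903, -0.0]
ft_force: [-2.3, 1.1, 5.9]
finger_gap: 0.0211
M [0.265 0.409 0.001] [-2.28  1.14  5.86] [ 0.568  -0.1332  0.1446]
```

View pics/c8.png

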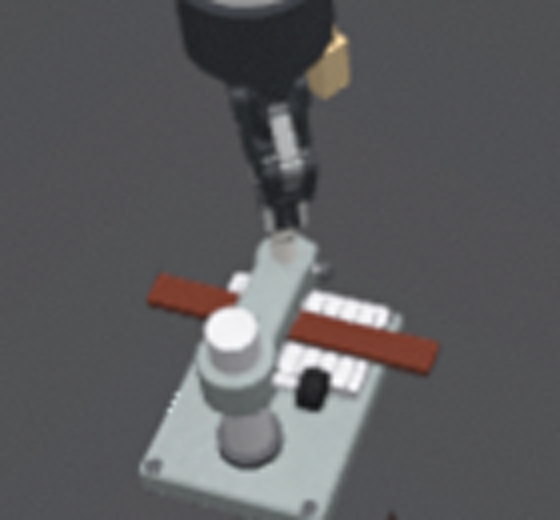

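```bash
cat > m.py <<'E'
from h import *
s=readout.sense();T=T_tool(s);print('M',s['moment'].round(3),'F',s['ft_force'].round(1),'z',round(T[2,3]*1000,2),'psi',round(float(np.arctan2(T[1,0],T[0,0])),3),'j6',round(float(s['joint_positions'][5]),3))
E
python3 -m handwheel '[0,0,0,0,0,-0.03,1.5,0,0,0,0,0,0,1.5]'>/dev/null; python3 m.py; python3 -m handwheel '[0,0,0.1,0,0,0.016,1.5,0,0,0.1,0,0,0.016,1.5]' >/dev/null; python3 m.py; python3 -m handwheel '[0,0,0.1,0,0,0.016,1.5,0,0,0.1,0,0,0.016,1.5]' >/dev/null; python3 m.py
```

```text
M [ 0.242  0.331 -0.044] F [-1.8  1.5  5.6] z 144.59 psi -2.251 j6 -2.883
M [0.236 0.259 0.052] F [-1.1  0.5  5.7] z 144.26 psi -2.455 j6 -2.679
M [ 0.151  0.199 -0.026] F [-1.6  0.4  4.9] z 143.94 psi -2.655 j6 -2.479
```

```bash

python3 -m handwheel '[0,0,0,0,0,-0.04,1.5,0,0,0,0,0,0,1.5]'>/dev/null; python3 m.py; python3 -m handwheel '[0,0,0.1,0,0,0.016,1.5,0,0,0.1,0,0,0.016,1.5]' >/dev/null; python3 m.py; python3 -m handwheel '[0,0,0,0,0,0,1.5,0,0,0,0,0,0,1.5]' >/dev/null; python3 m.py
```

```text
M [ 0.158  0.161 -0.01 ] F [-1.1  0.4  3.5] z 143.99 psi -2.65 j6 -2.484
M [ 0.035  0.211 -0.063] F [-1.1  1.   3.4] z 143.68 psi -2.854 j6 -2.28
M [-0.016  0.147 -0.026] F [-0.6  1.1  3.3] z 143.7 psi -2.848 j6 -2.286
```

```bash

python3 -m handwheel '[0,0,0,0,0,-0.05,1.5,0,0,0,0,0,0,1.5]'>/dev/null; python3 m.py; for i in 1 2 3; do python3 -m handwheel '[0,0,0.12,0,0,0.019,1.5,0,0,0.12,0,0,0.019,1.5,0,0,0.12,0,0,0.019,1.5,0,0,0.12,0,0,0.019,1.5,0,0,0.12,0,0,0.019,1.5]' >/dev/null; python3 m.py; done;  python3 -m handwheel '[0,0,0,0,0,0,1.5]' >/dev/null; python3 m.py
```

```text
M [-0.121  0.001 -0.034] F [-0.1  0.4  1.2] z 143.8 psi -2.85 j6 -2.284
M [-0.314  0.161 -0.01 ] F [-0.6 -0.8  1.8] z 142.82 psi 2.828 j6 -1.679
M [-0.359  0.337  0.022] F [-1.9 -1.4  1.3] z 141.85 psi 2.228 j6 -1.079
M [-0.244  0.516 -0.016] F [-1.9 -0.7  3. ] z 140.87 psi 1.628 j6 -0.479
M [-0.352  0.534 -0.04 ] F [-3.1 -2.3  2.6] z 140.9 psi 1.632 j6 -0.483
```

```bash

python3 -m handwheel '[0,0,0.12,0,0,0.015,1.5,0,0,0.12,0,0,0.015,1.5,0,0,0.12,0,0,0.015,1.5,0,0,0.12,0,0,0.015,1.5,0,0,0.12,0,0,0.015,1.5]' >/dev/null; python3 m.py; for i in 1 2 3 4; do python3 -m handwheel '[0,0,0.1,0,0,0.016,1.5]' >/dev/null; python3 m.py; done
python3 - <<'E'
from h import *
grab('wrist','w9')
E
```

```text
M [-0.205  0.524 -0.009] F [-1.9 -1.7  0.9] z 139.97 psi 1.031 j6 0.118
M [-0.202  0.508  0.088] F [-3.3 -2.   0.7] z 139.79 psi 0.931 j6 0.218
M [-0.157  0.547  0.062] F [-2.6 -0.5  0.3] z 139.64 psi 0.832 j6 0.317
M [-0.103  0.523 -0.03 ] F [-2.5 -0.7  1. ] z 139.47 psi 0.732 j6 0.417
M [-0.129  0.521 -0.041] F [-3.  -1.2  1.7] z 139.35 psi 0.632 j6 0.517
```

View pics/w9.png

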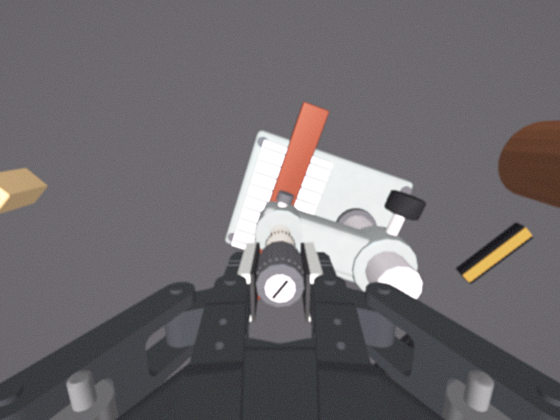

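```bash

for i in 1 2 3 4 5; do python3 -m handwheel '[0,0,0.1,0,0,0.016,1.5]' >/dev/null; python3 m.py; done
```

```text
M [-0.047  0.549  0.052] F [-2.6 -2.   1.7] z 139.15 psi 0.535 j6 0.614
M [-0.088  0.558  0.   ] F [-2.2 -1.2  1.1] z 139.02 psi 0.433 j6 0.716
M [-0.106  0.552  0.014] F [-2.9 -0.5  1.3] z 138.86 psi 0.333 j6 0.816
M [-0.053  0.549  0.034] F [-3.4 -1.2  0.8] z 138.69 psi 0.233 j6 0.916
M [-0.065  0.556 -0.022] F [-2.5 -0.1  1.6] z 138.53 psi 0.133 j6 1.016
```

```bash

for i in 1 2 3 4; do python3 -m handwheel '[0,0,0.1,0,0,0.016,1.5]' >/dev/null; python3 m.py; done
```

```text
M [-0.032  0.502  0.093] F [-2.3  0.3  1.4] z 138.37 psi 0.033 j6 1.116
M [-0.043  0.462 -0.011] F [-1.9 -0.2  2.7] z 138.21 psi -0.067 j6 1.216
M [-0.027  0.497 -0.021] F [-1.5 -0.9  0.9] z 138.06 psi -0.167 j6 1.316
M [-0.024  0.482  0.08 ] F [-2.4 -0.4  1.2] z 137.9 psi -0.267 j6 1.416
```

```bash

for i in 1 2 3 4; do python3 -m handwheel '[0,0,0.1,0,0,0.016,1.5]' >/dev/null; python3 m.py; done
```

```text
M [0.061 0.505 0.006] F [-3.1  0.4  1.6] z 137.81 psi -0.367 j6 1.516
M [0.086 0.44  0.014] F [-2.7  0.5  3.3] z 137.74 psi -0.467 j6 1.616
M [0.029 0.505 0.068] F [-3.8 -0.4  3.1] z 137.67 psi -0.567 j6 1.716
M [ 0.056  0.483 -0.003] F [-3.1  0.3  4.3] z 137.63 psi -0.667 j6 1.816
```

```bash

python3 -m handwheel '[0,0,0.05,0,0,-0.03,1.5]' >/dev/null; python3 m.py; for i in 1 2 3; do python3 -m handwheel '[0,0,0.1,0,0,-0.008,1.5]' >/dev/null; python3 m.py; done
```

```text
M [0.07  0.391 0.021] F [-2.5 -0.2  0.9] z 137.69 psi -0.716 j6 1.865
M [ 0.062  0.363 -0.014] F [-2.3  1.5  1.1] z 137.69 psi -0.815 j6 1.964
M [0.131 0.311 0.068] F [-1.9  0.5  0.3] z 137.69 psi -0.917 j6 2.066
M [0.062 0.252 0.018] F [-3.   0.6  0.8] z 137.72 psi -1.017 j6 2.166
```

```bash

python3 -m handwheel '[0,0,0,0,0,0,2.4,0,0,0,0,0,0,3,0,0,0,0,0,0,4,0,0,0,0,0,0,5]' ; python3 m.py; python3 -m handwheel '[0,0,0,0,0,-2,5,0,0,0,0,0,-3,5,0,0,0,0,0,-4,5,0,0,0,0,0,-3,5,0,0,0,0,0,0,5]' >/dev/null; python3 -m handwheel '[0,0,0,0,0,0,5,0,0,0,0,0,0,5]'
python3 - <<'E'
from stave import *
T=T_tool(); print((T[:3,:3].T@(np.array([.40,-.19,.25])-T[:3,3])*100).round(2))
grab('wrist','w10'); P,im=cloud('w10'); stave('w10',(.42,.7,-.23,-.05),(.025,.06))
q=P.reshape(-1,3); k=np.hypot(q[:,0]-.5669,q[:,1]+.1336)
for a,b in((0,.006),(.0075,.0105)): print(np.histogram(q[(k>=a)&(k<b)][:,2],np.arange(.160,.179,.001))[0])
E
```

```text
t: 21.0
ee_pos: [0.5681, -0.1333, 0.1383]
tool_rot: [-0.0, 0.874, -0.487, 0.0]
ft_force: [-0.6, 0.0, -0.3]
finger_gap: 0.05
M [-0.041  0.003 -0.044] F [-0.6  0.  -0.3] z 138.31 psi -1.016 j6 2.165
t: 21.7
ee_pos: [0.5672, -0.133, 0.2568]
tool_rot: [0.0, 0.873, -0.487, -0.001]
ft_force: [0.0, 0.5, -0.4]
finger_gap: 0.0502
[-3.93 17.22  0.71]
w10 1890 ((565.4910888671875, -133.12255859375), (179.49017333984375, 21.965042114257812), 17.15029525756836) [ 0.58552003 -0.13240701  0.04135924] [0.03995809 0.0408393  0.04188214 0.04262012]
[ 0  0  0  0  1  6 40 90 23  1  0  0  0  0  0  0  0  0]
[  8   6   3  11  86 102  15   1   0   0   0   0   0   0   0   0   0   0]
```

```bash
python3 -m handwheel '[0,0,0,0,0,-2,5,0,0,0,0,0,0,5,0,0,0,0,0,0,5]'; python3 -c "
from h import *; print(job.job_done())"
```

```text
t: 22.05
ee_pos: [0.5678, -0.1333, 0.2773]
tool_rot: [0.0, 0.873, -0.487, -0.0]
ft_force: [-1.0, 0.4, 0.4]
finger_gap: 0.05
the job is handed in; nothing more can be done
None
```

I laid the long stave on the work table and let go of it. Then I screwed the ratchet thimble down about 4.4 rad, following it by hand, until the spindle stopped on the wood. I handed the job in at t = 22 s with the hand well clear; no verdict was reported.

**Last checks**
- **Position:** the stave's middle is within about 2 mm of the spindle axis, and it lies along the table to within 0.3°. It lies flat, with its top about 8 mm above the table.
- **Spindle travel:** the thimble cap came down 7.0 mm. That fits a start height of about 15 mm and a stave about 8 mm thick.
- **Slip:** the hand's height stopped changing while I turned a further 0.35 rad. I estimate the total slip at about 0.7 rad, below the 1.6 rad limit.
- **Axial push:** the hand pushed with at most about 4 N after the spindle landed, and under 1.5 N during the final slip.

**Not confirmed**
- **Slip and clamping force:** the moment reading was too noisy to show the slip torque. I inferred the slip and the roughly 11 N clamping force from the hand's height and the axial force; neither was measured.
- **Other things on the bench:** I did not measure them again at the end. No contact with them showed in the pictures or forces.

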